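Clamp a power brick with a ratchet lever

ROBOT

A 6-joint arm with a two-finger parallel gripper is mounted at the origin on a cart in front of the work surface, level with it; the furniture and walls round the work are solid. World frame = base frame: x ahead of the robot, y to its left, z up, the work surface at z = 0. Lengths are in m, angles in rad, forces in N, time in s.
With the tool pointing down it reaches from about 0.375 to 0.9 m from the base axis. Payload 3.1 kg.
Tool frame: the origin (TCP) lies between the finger pads; the fingertips stand 17 mm ahead of it and the grasp point (between the pads) lies 2 mm behind it; z points along the fingers, y is the line along which they close (so a half turn about z gives the same grasp; the last joint's range is limited). The gripper opens to 87 mm and grips with 3 to 60 N. Pads are 19 mm wide; open, the fingers measure 117 mm over their backs; the gripper's body (75 mm by 190 mm) begins 51 mm behind the grasp point.
Start: joints at [-1.381, 0.527, 1.433, -0, 1.181, -0.178], TCP at [0.225, -0.583, 0.24] pointing down, gripper open.
Joint ranges: [-3.08, 3.08], [-0.75, 2.2], [0.22, 2.44], [-1.43, 4.57], [0, 2.65], [-2.85, 2.85]. Speed limits (rad/s): [2.79, 2.79, 3.14, 3.14, 3.14, 3.14].

INTERFACE

Orientations are given as a unit quaternion [x, y, z, w].
In Python, from bench import get_obs, vision, sign_off gives the robot as it stands.
- The arm moves only by the tool drive_tool, never from a script. Its argument "targets" is a list of rows, each an object with "grip": the closure, from -1 (fully open) to 1 (shut); "xyz": the shift along the tool's x, y, z in m, a list of three; "twist": the turn, a rotation vector about the tool's x, y, z in rad, a list of three. In form: [{"grip": grip, "xyz": [tx, ty, tz], "twist": [rx, ry, rz]}, ...]. A call has 1 to 12 rows; each row is the pose to reach, as a shift and turn from the pose commanded when the call began, along the tool's axes at that moment; what a row does not reach only later rows make up. A row lasts 1/12 s, in which the tool goes at most 41.7 mm and 7.16 degrees, less where a joint would pass 70% of its speed; a pose out of reach is approached as far as the arm can. A call with a gripper value outside its range is refused whole. The fingers move at their own pace and stop on an object; the grip force is fixed at half the most. Time passes only in rows, so rows that repeat a pose let the fingers close. It gives the time, the measured TCP pose, the force, the opening and the grip force at its end, in the units of the state.
- get_obs(): the state, without advancing time (a new reading comes with each control period).
- vision.camera(name): name is "side" or "top"; returns the picture (400x640x3 uint8, red, green, blue); there is no depth.
- vision.get_calibration(name): a dict with "K" (3x3 intrinsics, pixels), "view" (4x4, takes a point from world to camera coordinates). Camera axes: x right, y down, z forward; pixel columns grow to the right and rows downward; lengths in m; the calibration is good to about 2 mm. A picture is of the moment at which its call begins. get_calibration takes no time and is no camera call.
- sign_off(): hands the job in; it is judged then, once.
The state is a dict: "clock": time; "joint_positions": joint angles; "joint_velocities": joint speeds; "joint_torque": joint torques, N m; "eef_pos": TCP position; "ee_rot": TCP orientation; "force": force on the tool from outside, world axes, zero at the start; "moment": the same for the moment, N m; "gripper_width": finger opening in m; "grasp_force": force on a finger pad.
Only numpy, scipy, OpenCV 4.12 (cv2) and the standard library are available. Lean on these libraries where they do the work, as an engineer would, in place of code of your own. Each camera call takes 0.05 s, during which the arm holds its last target. There are 200 camera calls.

TASK

Lay the black power brick lengthwise on the bed of the small ratchet clamp, between its jaws, and let go. Then, only by its black grip, pump the red lever to and fro between its two stop posts without leaning hard on them: each full stroke advances the sprung orange jaw one tooth. Go on until the jaw stays firmly pressed on the brick, stop there, because further strokes would crush the case, leave the lever swung fully back (away from the fixed jaw), let go of it, and do not disturb the tin, the screwdriver or the little jar.

Things in the scene. Friction and masses are not known exactly. Their poses are not given: they have to be found in the camera images.
- brick_mid (a point): centre of the loose black power brick, 50 x 115 x 30 mm (x, y, z of its frame; long side along its y), about 0.28 kg; it starts flat on the desk to the right of the clamp
- brick: the same brick; origin at the centre of its underside
- clamp: ratchet clamp, fixed to the desk: blue base 290 mm long along its y axis, fixed jaw at +y, ratchet at -y. Frame: origin on the desk under the bed, x across the clamp (away from the robot), y from moving to fixed jaw, z up. Base plate 60 mm wide, 8 mm high; bed 44 mm wide, top at 12 mm; fixed jaw 64 mm wide, 46 mm high; moving jaw 56 mm wide, 44 mm high
- bed (a point): point on the top face of the bed (12 mm above the desk), axes as the clamp; this is where the middle of the brick's underside lies when the brick is pressed against the fixed jaw. The brick's y axis goes along the clamp's y axis (either way round)
- fixed_face (a point): middle of the fixed jaw's rubber face, 30 mm above the desk; the face looks along the clamp's -y
- pad_face (a point): middle of the moving jaw's orange face, 30 mm above the desk, looking along the clamp's +y; the opening to the fixed face starts at 137 to 151 mm
- pad: the orange pressure plate on the moving jaw; two springs behind it push with about 12 N as soon as it is pressed back, and 2.2 N more for each mm, up to 17 mm. A stroke of the lever squeezes up to 5 mm beyond the tooth that is then kept
- carriage: the grey jaw block with its steel rack that carries the pad; not to be pushed by hand
- jaw (a joint): travel of the moving jaw, m, growing towards the fixed jaw; one tooth is 7 mm; a holding pawl keeps each tooth gained
- lever (a joint): angle of the red lever, rad: 0 with the lever square across the clamp, positive with the grip swung towards the fixed jaw (clamp +y). A forward (+) stroke pushes the jaw, the backward stroke fetches the next tooth; only a stroke that runs up to both stops is sure to gain one (it is kept between +0.10 and the stop). The lever has little friction and stays where left. Feel for its stops
- lever_bar: flat red bar of the lever, 14 mm wide, top 40 mm above the desk; origin on the pivot axis at desk level. 85 mm from the pivot it meets two rubber-sleeved posts (44 mm high), which stop it at about +0.17 and -0.17 rad; both stand on one plate set by hand, so both stops may lie up to 0.06 rad off, together, to the same side
- lever_pivot (a point): the lever's upright pivot axis, 41 mm above the desk
- grip_mid (a point): middle of the upright black grip at the lever's end, 71 mm above the desk; a post of 16 mm diameter from 41 to 91 mm above the desk that revolves freely on the lever, 110 mm from the pivot axis. A force at the grip is multiplied 2.75 times at the jaw: with the jaw on the brick a stroke takes 4 to 15 N at the grip, without load about 1 N
- tin: round white tin of screws, 64 x 64 x 16 mm, a bystander
- driver: blue precision screwdriver, 161 mm long, a bystander
- jar: small white jar with a black cap, 31 x 31 x 22 mm, a bystander

How it is judged:
By the outcome, as a careful person would: the job done as asked, in the order asked, and still so for the second after the job is handed in, with the robot touching nothing.
It also fails if it takes over 72 s, if anything falls off the work surface, if the arm or the gripper's body presses on something with over 40 N, if the wrist force passes 120 N, or if a joint passes its speed limit or range.

## Working session

There is one attempt and no reset: what is moved stays moved. The work goes in short steps, Python scripts to look and compute and a tool call to move; the robot and the scene stay as the last step left them, time stands still between calls to the robot, and variables do not carry over. Pictures are saved under pics/ and viewed, at most 10 in all, crops included, and the job is handed in when it is done.

Besides the shell and the picture viewer there is one more tool, called after "Request:" by a JSON object that holds its "name" and its "arguments", one argument or row to a line. drive_tool: Moves the arm, as the interface text tells. Its arguments: {"type":"object","properties":{"targets":{"type":"array"}},"required":["targets"]}

```bash
mkdir -p pics
cat > h.py <<'E'
import numpy as np,cv2
from bench import get_obs,vision,sign_off
def snap(n,f,crop=None,s=1):
    im=vision.camera(n)
    if crop: im=im[crop[1]:crop[3],crop[0]:crop[2]]
    im=cv2.resize(im,None,fx=s,fy=s,interpolation=cv2.INTER_CUBIC)
    cv2.imwrite('pics/'+f,im[:,:,::-1])
def w(n,u,v,z):
    c=vision.get_calibration(n);K=np.array(c['K']);V=np.array(c['view'])
    d=V[:3,:3].T@np.linalg.inv(K)@[u,v,1];o=-V[:3,:3].T@V[:3,3]
    return o+d*(z-o[2])/d[2]
def px(n,p):
    c=vision.get_calibration(n);q=np.array(c['K'])@(np.array(c['view'])@[*p,1])[:3]
    return q[:2]/q[2]
E
python3 - <<'E'
from h import *
snap('top','t0.png',s=1.25);snap('side','s0.png',s=1.25)
for n in('top','side'):
    c=vision.get_calibration(n);V=np.array(c['view']);print(n,c['K'],-V[:3,:3].T@V[:3,3],V[:3,:3].round(2))
o=get_obs();print(o)
E
```

```text
top [[421.96606789   0.         323.20143809]
 [  0.         421.96606789 204.03787637]
 [  0.           0.           1.        ]] [ 0.38330091 -0.13473698  1.25658326] [[-0.   -1.    0.02]
 [-1.   -0.   -0.06]
 [ 0.06 -0.02 -1.  ]]
side [[399.37758755   0.         325.92824037]
 [  0.         399.37758755 196.64052169]
 [  0.           0.           1.        ]] [-0.34710867 -0.60348784  0.53575099] [[ 0.49 -0.87  0.02]
 [-0.39 -0.24 -0.89]
 [ 0.78  0.43 -0.46]]
{'clock': 0.1, 'joint_positions': array([-1.38048607e+00,  5.28378540e-01,  1.43376932e+00, -3.32633777e-05,
        1.18141978e+00, -1.78487719e-01]), 'joint_velocities': array([ 0.00103671, -0.00117541, -0.00495782, -0.0005423 ,  0.00070465,
       -0.00147937]), 'joint_torque': array([-9.74832365e-04, -4.40987313e+01, -1.77150553e+01,  6.33908459e-02,
        5.34034241e-02, -3.79337462e-05]), 'eef_pos': array([ 0.22521389, -0.58233554,  0.23866773]), 'ee_rot': array([ 9.83044987e-01,  1.83361877e-01, -2.12175340e-05, -9.87385063e-04]), 'force': array([-0.2941235 ,  0.23225919, -0.09918131]), 'moment': array([-0.02966973,  0.01979957,  0.04262956]), 'grasp_force': 0.0, 'gripper_width': 0.08682431129926454}
```

View pics/t0.png

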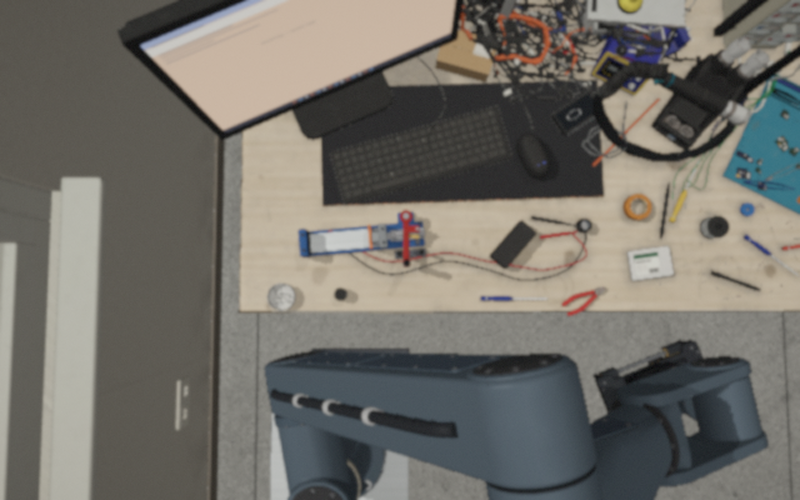

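View pics/s0.png

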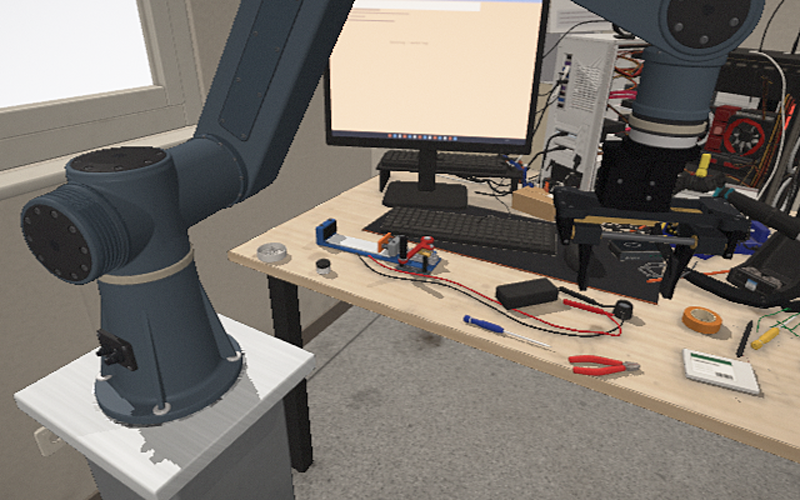

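Top view: the clamp spans about (300–425, 240), with the fixed jaw on the left and the red lever at (406, 215–262). The brick is at (514, 244) and turned. The tin is at (282, 296), the jar at (341, 294), and the driver at (515, 298). I'll enlarge this area.

Run:
```python
from h import *
snap('top','t1.png',(232,155,442,255),3.8)
snap('side','s1.png',(245,165,455,265),3.8)
```

```text
(no output)
```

View pics/t1.png

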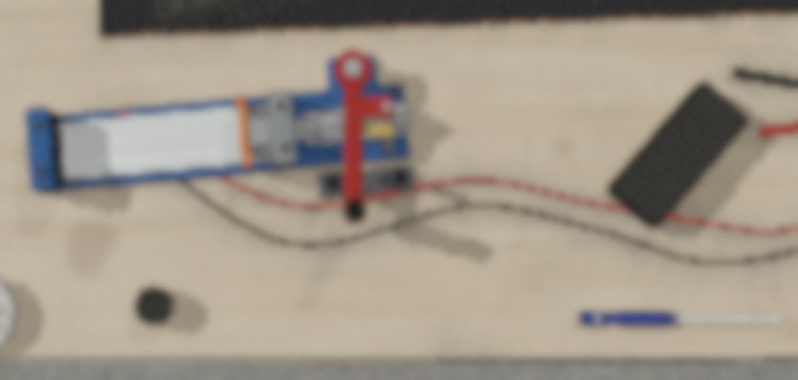

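View pics/s1.png

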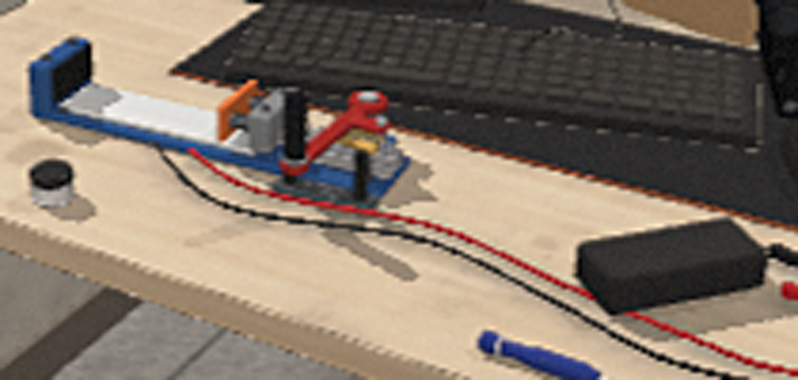

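```bash
cat >> h.py <<'E'
def tw(x,y,z): return w('top',232+x/3.8,155+y/3.8,z)
def sw(x,y,z): return w('side',245+x/3.8,165+y/3.8,z)
E
python3 - <<'E'
from h import *
np.set_printoptions(precision=4,suppress=True)
b=np.array([tw(*p,.03) for p in[(704,82),(748,119),(655,226),(610,188)]])
print('brick',b[:,:2],b.mean(0)); d=b[0]+b[1]-b[2]-b[3];print(np.degrees(np.arctan2(d[1],d[0])),[np.linalg.norm(b[i]-b[i-1]) for i in range(4)])
print('jaw top corners',[tw(*p,.046)[:2] for p in[(28,112),(52,108),(58,186),(34,190)]])
print('pad',[tw(*p,.044)[:2] for p in[(237,97),(246,165)]])
print('pivot',tw(352,67,.041),'grip',tw(354,210,.091))
print('side grip',sw(293,92,.091),'pivot',sw(369,100,.041))
bs=[sw(*p,.03) for p in[(578,245),(728,219),(764,250),(609,281)]]
print('brick side',np.array(bs),np.mean(bs,0))
print('base edges',[tw(*p,.008)[:2] for p in[(405,85),(410,158),(60,186),(240,174)]])
print('jar',tw(155,306,.022),'driver',tw(582,318,.01),tw(780,318,.005))
E
```

```text
brick [[ 0.5433 -0.4298]
 [ 0.5146 -0.4635]
 [ 0.432  -0.3904]
 [ 0.4612 -0.3561]] [ 0.4877 -0.41    0.03  ]
-41.711389581294156 [np.float64(0.11033181014779783), np.float64(0.04421398771437064), np.float64(0.1102867839820732), np.float64(0.04506507277323183)]
jaw top corners [array([0.5176, 0.0876]), array([0.5207, 0.0696]), array([0.4615, 0.0644]), array([0.4585, 0.0824])]
pad [array([ 0.5295, -0.0702]), array([ 0.4777, -0.0772])]
pivot [ 0.553  -0.1577  0.041 ] grip [ 0.4412 -0.1581  0.091 ]
side grip [ 0.445  -0.1542  0.091 ] pivot [ 0.5524 -0.1578  0.041 ]
brick side [[ 0.4588 -0.3568  0.03  ]
 [ 0.5419 -0.4299  0.03  ]
 [ 0.5157 -0.4604  0.03  ]
 [ 0.4291 -0.388   0.03  ]] [ 0.4864 -0.4088  0.03  ]
base edges [array([ 0.5434, -0.1998]), array([ 0.486 , -0.2036]), array([0.464 , 0.0691]), array([ 0.4734, -0.0708])]
jar [ 0.3709 -0.0068  0.022 ] driver [ 0.3613 -0.3368  0.01  ] [ 0.361  -0.4927  0.005 ]
```

```bash
cat >> h.py <<'E'
from scipy.spatial.transform import Rotation as R
def go(x,y,z,yaw,o=None):
    "shift in tool axes and twist for tool pointing down, tool-y at world yaw (deg)"
    o=o or get_obs();r=R.from_quat(o['ee_rot'])
    a=np.radians(yaw);ty=np.array([np.cos(a),np.sin(a),0]);tz=np.array([0,0,-1.])
    t=R.from_matrix(np.c_[np.cross(ty,tz),ty,tz])
    return r.inv().apply(np.array([x,y,z])-o['eef_pos']).round(4),(r.inv()*t).as_rotvec().round(3)
E
python3 -c "
from h import *
print(go(.487,-.4095,.12,48.5))"
```

```text
(array([ 0.3065, -0.0669,  0.1191]), array([-1.000e-03, -2.000e-03, -2.049e+00]))
```

Request:
{"name": "drive_tool", "arguments": {
  "targets": [
    {"grip":-1,"xyz":[0.3065,-0.067,0.118],"twist":[0,0,-1.1]},
    {"grip":-1,"xyz":[0.3065,-0.067,0.118],"twist":[0,0,-1.1]},
    {"grip":-1,"xyz":[0.3065,-0.067,0.118],"twist":[0,0,-1.1]},
    {"grip":-1,"xyz":[0.3065,-0.067,0.118],"twist":[0,0,-1.1]},
    {"grip":-1,"xyz":[0.3065,-0.067,0.118],"twist":[0,0,-1.1]},
    {"grip":-1,"xyz":[0.3065,-0.067,0.118],"twist":[0,0,-1.1]},
    {"grip":-1,"xyz":[0.3065,-0.067,0.118],"twist":[0,0,-1.1]},
    {"grip":-1,"xyz":[0.3065,-0.067,0.118],"twist":[0,0,-2.05]},
    {"grip":-1,"xyz":[0.3065,-0.067,0.118],"twist":[0,0,-2.05]},
    {"grip":-1,"xyz":[0.3065,-0.067,0.118],"twist":[0,0,-2.05]},
    {"grip":-1,"xyz":[0.3065,-0.067,0.118],"twist":[0,0,-2.05]},
    {"grip":-1,"xyz":[0.3065,-0.067,0.118],"twist":[0,0,-2.05]}
  ]
}}

```text
clock: 1.2
eef_pos: [0.4875, -0.4093, 0.121]
ee_rot: [0.591, 0.806, 0.0, -0.0]
force: [-0.3, -0.2, 0.5]
gripper_width: 0.0873
grasp_force: 0.0
```

```bash
python3 -c "
from h import *
print(go(.487,-.4095,.023,48.5),get_obs()['joint_positions'])"
```

```text
(array([-0.0001, -0.0005,  0.098 ]), array([-0.   , -0.001, -0.541])) [-8.73668567e-01  6.87219883e-01  1.49890887e+00 -4.28180613e-05
  9.56295542e-01 -1.17911361e+00]
```

Request:
{"name": "drive_tool", "arguments": {
  "targets": [
    {"grip":-1,"xyz":[0,0,0],"twist":[0,0,-0.541]},
    {"grip":-1,"xyz":[0,0,0],"twist":[0,0,-0.541]},
    {"grip":-1,"xyz":[0,0,0.02],"twist":[0,0,-0.541]},
    {"grip":-1,"xyz":[0,0,0.04],"twist":[0,0,-0.541]},
    {"grip":-1,"xyz":[0,0,0.06],"twist":[0,0,-0.541]},
    {"grip":-1,"xyz":[0,0,0.08],"twist":[0,0,-0.541]},
    {"grip":-1,"xyz":[0,0,0.097],"twist":[0,0,-0.541]},
    {"grip":1,"xyz":[0,0,0.097],"twist":[0,0,-0.541]},
    {"grip":1,"xyz":[0,0,0.097],"twist":[0,0,-0.541]},
    {"grip":1,"xyz":[0,0,0.097],"twist":[0,0,-0.541]},
    {"grip":1,"xyz":[0,0,0.097],"twist":[0,0,-0.541]},
    {"grip":1,"xyz":[0,0,0.097],"twist":[0,0,-0.541]}
  ]
}}

```text
clock: 2.2
eef_pos: [0.4877, -0.4107, 0.026]
ee_rot: [0.358, 0.934, -0.001, 0.001]
force: [0.4, -0.0, -0.2]
gripper_width: 0.0619
grasp_force: 0.0
```

Request:
{"name": "drive_tool", "arguments": {
  "targets": [
    {"grip":1,"xyz":[0,0,0],"twist":[0,0,0]},
    {"grip":1,"xyz":[0,0,0],"twist":[0,0,0]},
    {"grip":1,"xyz":[0,0,0],"twist":[0,0,0]},
    {"grip":1,"xyz":[0,0,-0.02],"twist":[0,0,0]},
    {"grip":1,"xyz":[0,0,-0.05],"twist":[0,0,0]},
    {"grip":1,"xyz":[0,0,-0.09],"twist":[0,0,0]},
    {"grip":1,"xyz":[0,0,-0.12],"twist":[0,0,0]},
    {"grip":1,"xyz":[0,0,-0.14],"twist":[0,0,0]},
    {"grip":1,"xyz":[0,0,-0.14],"twist":[0,0,0]}
  ]
}}

```text
clock: 2.95
eef_pos: [0.4888, -0.4122, 0.1693]
ee_rot: [0.358, 0.934, -0.003, 0.004]
force: [-0.4, -1.5, -2.4]
gripper_width: 0.0497
grasp_force: 30.1
```

```bash
python3 -c "
from h import *
print(go(.497,.0065,.13,4.8),get_obs()['force'])"
```

```text
(array([0.2739, 0.3171, 0.0362]), array([0.002, 0.01 , 0.756])) [-0.36250343 -1.5056452  -2.3900587 ]
```

Request:
{"name": "drive_tool", "arguments": {
  "targets": [
    {"grip":1,"xyz":[0.02,0.025,0],"twist":[0,0,0.06]},
    {"grip":1,"xyz":[0.045,0.052,0],"twist":[0,0,0.12]},
    {"grip":1,"xyz":[0.07,0.081,0],"twist":[0,0,0.19]},
    {"grip":1,"xyz":[0.096,0.111,0],"twist":[0,0,0.26]},
    {"grip":1,"xyz":[0.122,0.141,0],"twist":[0,0,0.33]},
    {"grip":1,"xyz":[0.148,0.171,0],"twist":[0,0,0.4]},
    {"grip":1,"xyz":[0.174,0.201,0],"twist":[0,0,0.47]},
    {"grip":1,"xyz":[0.2,0.231,0],"twist":[0,0,0.54]},
    {"grip":1,"xyz":[0.226,0.261,0],"twist":[0,0,0.61]},
    {"grip":1,"xyz":[0.25,0.289,0],"twist":[0,0,0.68]},
    {"grip":1,"xyz":[0.266,0.308,0],"twist":[0,0,0.73]},
    {"grip":1,"xyz":[0.274,0.317,0],"twist":[0,0,0.756]}
  ]
}}

```text
clock: 3.95
eef_pos: [0.4926, 0.0126, 0.1627]
ee_rot: [0.677, 0.736, -0.001, -0.002]
force: [-0.6, 0.2, -3.6]
gripper_width: 0.05
grasp_force: 30.1
```

Request:
{"name": "drive_tool", "arguments": {
  "targets": [
    {"grip":1,"xyz":[0,0,0.02],"twist":[0,0,0]},
    {"grip":1,"xyz":[0,0,0.05],"twist":[0,0,0]},
    {"grip":1,"xyz":[0,0,0.065],"twist":[0,0,0]},
    {"grip":1,"xyz":[0,0,0.07],"twist":[0,0,0]},
    {"grip":1,"xyz":[0,0,0.07],"twist":[0,0,0]}
  ]
}}

```text
clock: 4.37
eef_pos: [0.4929, 0.0093, 0.0921]
ee_rot: [0.677, 0.736, -0.002, -0.003]
force: [0.6, -0.5, -2.9]
gripper_width: 0.05
grasp_force: 30.1
```

Run:
```python
from h import *
print(go(.497,.0065,.04,4.8),get_obs()['force'])
snap('side','s2.png',(235,145,395,245),5)
```

```text
(array([-0.0032,  0.0041,  0.0521]), array([-0.006, -0.002, -0.001])) [ 0.64847671 -0.51253513 -2.90445334]
```

View pics/s2.png

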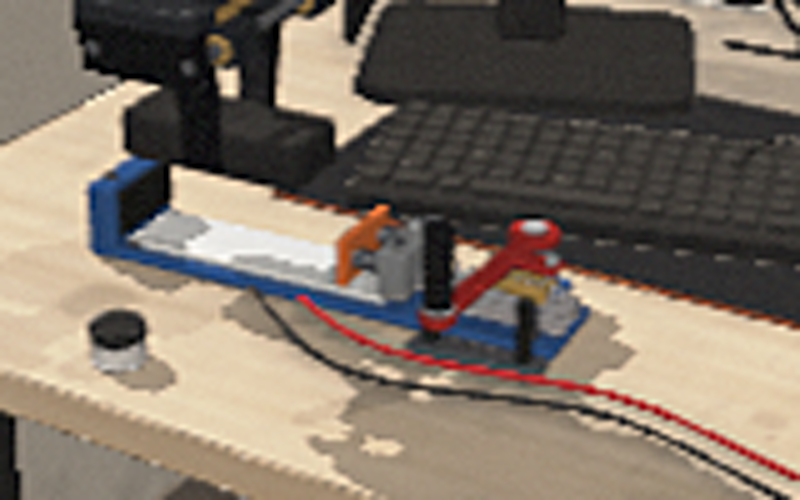

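Run:
```python
from h import *
np.set_printoptions(precision=4,suppress=True)
s=lambda x,y,z:w('side',235+x/5,145+y/5,z)
print('fixed',s(118,185,.046),s(170,160,.046)); print('pad',s(337,238,.044),s(386,207,.044))
print('base near edge',s(100,253,.008),s(547,362,.008))
o=get_obs();r=R.from_quat(o['ee_rot'])
for a in(-57.5,57.5):
  for b in(-25,25):
    for z in(.066,.096):
      p=o['eef_pos']+r.apply([a/1e3,b/1e3,0]);p[2]=z
      print(p,(px('side',p)-[235,145])*5)
```

```text
fixed [0.4685 0.0695 0.046 ] [0.5125 0.0654 0.046 ]
pad [ 0.4814 -0.0715  0.044 ] [ 0.5295 -0.0737  0.044 ]
base near edge [0.4528 0.0728 0.008 ] [ 0.4776 -0.2051  0.008 ]
[ 0.4739 -0.0503  0.066 ] [296.8698 197.9706]
[ 0.4739 -0.0503  0.096 ] [296.1406 147.7557]
[ 0.5238 -0.0462  0.066 ] [339.5535 164.4511]
[ 0.5238 -0.0462  0.096 ] [339.3719 115.6498]
[0.4644 0.0643 0.066 ] [118.9505 157.7142]
[0.4644 0.0643 0.096 ] [116.0793 108.8878]
[0.5142 0.0684 0.066 ] [166.2635 126.7834]
[0.5142 0.0684 0.096 ] [164.0494  79.3015]
```

Request:
{"name": "drive_tool", "arguments": {
  "targets": [
    {"grip":1,"xyz":[-0.0032,0.004,0],"twist":[-0.005,0,0]},
    {"grip":1,"xyz":[-0.0032,0.004,0],"twist":[-0.005,0,0]},
    {"grip":1,"xyz":[-0.0032,0.004,0.02],"twist":[-0.005,0,0]},
    {"grip":1,"xyz":[-0.0032,0.004,0.035],"twist":[-0.005,0,0]},
    {"grip":1,"xyz":[-0.0032,0.004,0.045],"twist":[-0.005,0,0]},
    {"grip":1,"xyz":[-0.0032,0.004,0.05],"twist":[-0.005,0,0]},
    {"grip":1,"xyz":[-0.0032,0.004,0.052],"twist":[-0.005,0,0]},
    {"grip":1,"xyz":[-0.0032,0.004,0.052],"twist":[-0.005,0,0]}
  ]
}}

```text
clock: 5.08
eef_pos: [0.4996, 0.006, 0.0426]
ee_rot: [0.677, 0.736, 0.002, 0.002]
force: [0.9, -0.4, -3.4]
gripper_width: 0.0498
grasp_force: 30.1
```

Request:
{"name": "drive_tool", "arguments": {
  "targets": [
    {"grip":1,"xyz":[0,-0.002,0.002],"twist":[0,0,0]},
    {"grip":1,"xyz":[0,-0.002,0.004],"twist":[0,0,0]},
    {"grip":1,"xyz":[0,-0.002,0.005],"twist":[0,0,0]},
    {"grip":1,"xyz":[0,-0.002,0.005],"twist":[0,0,0]}
  ]
}}

```text
clock: 5.42
eef_pos: [0.4974, 0.0059, 0.0378]
ee_rot: [0.677, 0.736, 0.002, 0.002]
force: [-0.5, -0.4, -3.5]
gripper_width: 0.0499
grasp_force: 30.1
```

Nearly touching. I'll lower it a little more, release and lift.

Request:
{"name": "drive_tool", "arguments": {
  "targets": [
    {"grip":1,"xyz":[0,0,0.001],"twist":[0,0,0]},
    {"grip":1,"xyz":[0,0,0.002],"twist":[0,0,0]},
    {"grip":1,"xyz":[0,0,0.002],"twist":[0,0,0]}
  ]
}}

```text
clock: 5.67
eef_pos: [0.4974, 0.006, 0.0376]
ee_rot: [0.677, 0.736, 0.002, 0.002]
force: [-2.9, 0.4, 15.6]
gripper_width: 0.0497
grasp_force: 30.1
```

Request:
{"name": "drive_tool", "arguments": {
  "targets": [
    {"grip":-0.2,"xyz":[0,0,0],"twist":[0,0,0]},
    {"grip":-0.5,"xyz":[0,0,0],"twist":[0,0,0]},
    {"grip":-0.6,"xyz":[0,0,0],"twist":[0,0,0]},
    {"grip":-0.6,"xyz":[0,0,0],"twist":[0,0,0]},
    {"grip":-0.6,"xyz":[0,0,-0.03],"twist":[0,0,0]},
    {"grip":-0.6,"xyz":[0,0,-0.07],"twist":[0,0,0]},
    {"grip":-0.6,"xyz":[0,0,-0.11],"twist":[0,0,0]},
    {"grip":-0.6,"xyz":[0,0,-0.11],"twist":[0,0,0]}
  ]
}}

```text
clock: 6.33
eef_pos: [0.501, 0.0052, 0.1514]
ee_rot: [0.677, 0.736, 0.005, 0.007]
force: [0.7, 0.6, 1.1]
gripper_width: 0.0693
grasp_force: 0.0
```

```bash
python3 -c "
from h import *
print(go(.443,-.156,.13,-85.2),get_obs()['joint_positions'])"
```

```text
(array([-0.1558, -0.0716,  0.0208]), array([ 0.016, -0.011,  1.57 ])) [-0.21388912  0.49240294  1.83806512  0.00218238  0.79352067 -0.29876812]
```

Request:
{"name": "drive_tool", "arguments": {
  "targets": [
    {"grip":-0.6,"xyz":[-0.156,-0.0716,0.01],"twist":[0.016,-0.011,1.57]},
    {"grip":-0.6,"xyz":[-0.156,-0.0716,0.01],"twist":[0.016,-0.011,1.57]},
    {"grip":-0.6,"xyz":[-0.156,-0.0716,0.01],"twist":[0.016,-0.011,1.57]},
    {"grip":-0.6,"xyz":[-0.156,-0.0716,0.01],"twist":[0.016,-0.011,1.57]},
    {"grip":-0.6,"xyz":[-0.156,-0.0716,0.01],"twist":[0.016,-0.011,1.57]},
    {"grip":-0.6,"xyz":[-0.156,-0.0716,0.01],"twist":[0.016,-0.011,1.57]},
    {"grip":-0.6,"xyz":[-0.156,-0.0716,0.01],"twist":[0.016,-0.011,1.57]},
    {"grip":-0.6,"xyz":[-0.156,-0.0716,0.01],"twist":[0.016,-0.011,1.57]},
    {"grip":-0.6,"xyz":[-0.156,-0.0716,0.01],"twist":[0.016,-0.011,1.57]},
    {"grip":-0.6,"xyz":[-0.156,-0.0716,0.01],"twist":[0.016,-0.011,1.57]},
    {"grip":-0.6,"xyz":[-0.156,-0.0716,0.01],"twist":[0.016,-0.011,1.57]},
    {"grip":-0.6,"xyz":[-0.156,-0.0716,0.01],"twist":[0.016,-0.011,1.57]}
  ]
}}

```text
clock: 7.33
eef_pos: [0.4382, -0.1554, 0.1347]
ee_rot: [0.997, 0.074, -0.006, -0.001]
force: [-1.1, -0.6, 0.1]
gripper_width: 0.0693
grasp_force: 0.0
```

Run:
```python
from h import *
print(go(.443,-.156,.075,-85.2),get_obs()['joint_positions'])
snap('side','s3.png',(235,145,395,245),5)
snap('top','t3.png',(232,155,372,225),5.7)
```

```text
(array([0.0054, 0.0015, 0.0597]), array([-0.003,  0.012,  0.064])) [-0.57854726  0.49564078  1.91760327 -0.00771722  0.73992448  0.8503618 ]
```

View pics/s3.png

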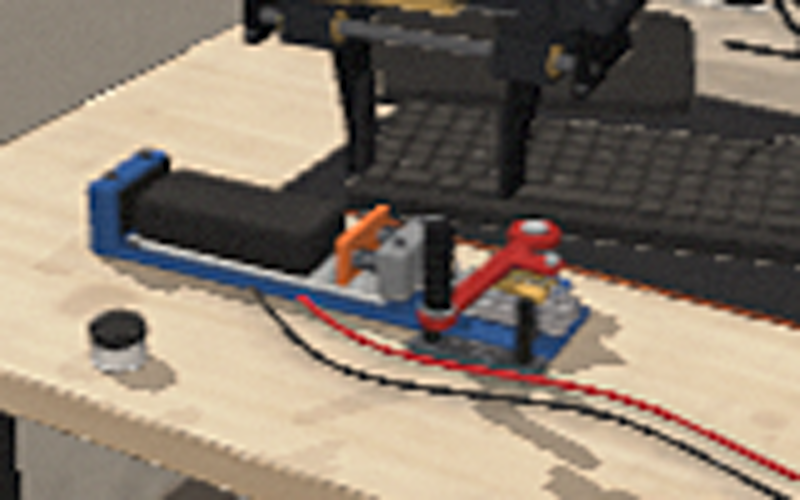

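The brick lies flat on the bed against the fixed jaw, and the fingers straddle the grip at about (436, 220). I'll descend and close on the grip.

Request:
{"name": "drive_tool", "arguments": {
  "targets": [
    {"grip":-0.6,"xyz":[0.0054,0.0015,0],"twist":[-0.003,0.012,0.064]},
    {"grip":-0.6,"xyz":[0.0054,0.0015,0.01],"twist":[-0.003,0.012,0.064]},
    {"grip":-0.6,"xyz":[0.0054,0.0015,0.03],"twist":[-0.003,0.012,0.064]},
    {"grip":-0.6,"xyz":[0.0054,0.0015,0.05],"twist":[-0.003,0.012,0.064]},
    {"grip":-0.6,"xyz":[0.0054,0.0015,0.06],"twist":[-0.003,0.012,0.064]},
    {"grip":0.6,"xyz":[0.0054,0.0015,0.06],"twist":[-0.003,0.012,0.064]},
    {"grip":1,"xyz":[0.0054,0.0015,0.06],"twist":[-0.003,0.012,0.064]},
    {"grip":1,"xyz":[0.0054,0.0015,0.06],"twist":[-0.003,0.012,0.064]},
    {"grip":1,"xyz":[0.0054,0.0015,0.06],"twist":[-0.003,0.012,0.064]},
    {"grip":1,"xyz":[0.0054,0.0015,0.06],"twist":[-0.003,0.012,0.064]},
    {"grip":1,"xyz":[0.0054,0.0015,0.06],"twist":[-0.003,0.012,0.064]},
    {"grip":1,"xyz":[0.0054,0.0015,0.06],"twist":[-0.003,0.012,0.064]}
  ]
}}

```text
clock: 8.43
eef_pos: [0.4436, -0.1562, 0.0756]
ee_rot: [0.999, 0.045, 0.001, 0.0]
force: [-1.0, -1.0, 0.7]
gripper_width: 0.0306
grasp_force: 0.0
```

```bash
cat >> h.py <<'E'
P=np.array([.5527,-.158]);Y=np.radians(4.9)
def ang(p):
    d=np.array(p)[:2]-P; return (np.arctan2(d[1],d[0])-(Y+np.pi)+np.pi)%(2*np.pi)-np.pi, np.hypot(*d)
def st():
    o=get_obs();print(o['clock'],'ang,r',np.round(ang(o['eef_pos']),4),'F',o['force'].round(1),'grip',o['gripper_width'].round(4),o['eef_pos'].round(4))
def arc(a,r=None):
    o=get_obs();t=a+Y+np.pi;r=r or ang(o['eef_pos'])[1];p=P+r*np.array([np.cos(t),np.sin(t)])
    return go(*p,o['eef_pos'][2],-85.2)[0]
E
python3 - <<'E'
from h import *
st()
for a in(.2,.15,.1,.05,0,-.05,-.1,-.15,-.2):print(a,arc(a))
E
```

```text
Traceback (most recent call last):
  File "h.py", line 28, in st
    o=get_obs();print(o['clock'],'ang,r',np.round(ang(o['eef_pos']),4),'F',o['force'].round(1),'grip',o['gripper_width'].round(4),o['eef_pos'].round(4))
                                                                                                      ^^^^^^^^^^^^^^^^^^^^^^^^
AttributeError: 'float' object has no attribute 'round'
```

Request:
{"name": "drive_tool", "arguments": {
  "targets": [
    {"grip":1,"xyz":[0,0,0],"twist":[0,0,0]},
    {"grip":1,"xyz":[0,0,0],"twist":[0,0,0]},
    {"grip":1,"xyz":[0,0,0],"twist":[0,0,0]},
    {"grip":1,"xyz":[0,0,0],"twist":[0,0,0]},
    {"grip":1,"xyz":[0,0,0],"twist":[0,0,0]}
  ]
}}

```text
clock: 8.85
eef_pos: [0.4433, -0.156, 0.0752]
ee_rot: [0.999, 0.045, 0.0, 0.0]
force: [-0.5, 0.6, 2.0]
gripper_width: 0.015
grasp_force: 30.0
```

```bash
sed -i "s/o\['gripper_width'\].round(4)/round(o['gripper_width'],4)/" h.py
python3 - <<'E'
from h import *
st()
for a in(.2,.15,.1,.05,0,-.05,-.1,-.15,-.2):print(a,arc(a))
E
```

```text
8.85 ang,r [-0.1035  0.1094] F [-0.5  0.6  2. ] grip 0.015 [ 0.4433 -0.156   0.0752]
0.2 [0.0015 0.0331 0.    ]
0.15 [0.0005 0.0277 0.    ]
0.1 [-0.0001  0.0222  0.    ]
0.05 [-0.0005  0.0168  0.    ]
0 [-0.0006  0.0113  0.    ]
-0.05 [-0.0005  0.0058  0.    ]
-0.1 [-0.      0.0004  0.    ]
-0.15 [ 0.0007 -0.005  -0.    ]
-0.2 [ 0.0016 -0.0104  0.    ]
```

Request:
{"name": "drive_tool", "arguments": {
  "targets": [
    {"grip":1,"xyz":[-0.0003,0.005,0],"twist":[0,0,0]},
    {"grip":1,"xyz":[-0.0006,0.0113,0],"twist":[0,0,0]},
    {"grip":1,"xyz":[-0.0005,0.017,0],"twist":[0,0,0]},
    {"grip":1,"xyz":[-0.0001,0.022,0],"twist":[0,0,0]},
    {"grip":1,"xyz":[0,0.023,0],"twist":[0,0,0]},
    {"grip":1,"xyz":[0,0.023,0],"twist":[0,0,0]}
  ]
}}

```text
clock: 9.35
eef_pos: [0.4461, -0.1802, 0.0752]
ee_rot: [0.999, 0.044, 0.001, 0.001]
force: [2.1, 0.1, 1.2]
gripper_width: 0.0156
grasp_force: 30.0
```

Request:
{"name": "drive_tool", "arguments": {
  "targets": [
    {"grip":1,"xyz":[0.0002,0.001,0],"twist":[0,0,0]},
    {"grip":1,"xyz":[0.0003,0.002,0],"twist":[0,0,0]},
    {"grip":1,"xyz":[0.0004,0.003,0],"twist":[0,0,0]},
    {"grip":1,"xyz":[0.0004,0.003,0],"twist":[0,0,0]}
  ]
}}

```text
clock: 9.68
eef_pos: [0.4466, -0.1821, 0.0752]
ee_rot: [0.999, 0.045, 0.001, 0.0]
force: [4.5, 1.0, 0.9]
gripper_width: 0.0155
grasp_force: 30.0
```

```bash
sed -i "s/return (np.arctan2(d\[1\],d\[0\])/return -(np.arctan2(d[1],d[0])/; s/t=a+Y+np.pi/t=-a+Y+np.pi/" h.py
python3 -c "
from h import *
d=0
st()"
```

```text
9.6833 ang,r [-0.1382  0.1088] F [4.5 1.  0.9] grip 0.0155 [ 0.4466 -0.1821  0.0752]
```

Request:
{"name": "drive_tool", "arguments": {
  "targets": [
    {"grip":1,"xyz":[0.0008,0.001,0],"twist":[0,0,0]},
    {"grip":1,"xyz":[0.0011,0.002,0],"twist":[0,0,0]},
    {"grip":1,"xyz":[0.0011,0.002,0],"twist":[0,0,0]}
  ]
}}

```text
clock: 9.93
eef_pos: [0.4471, -0.1838, 0.0752]
ee_rot: [0.999, 0.045, -0.0, -0.0]
force: [2.7, 1.5, 3.7]
gripper_width: 0.0151
grasp_force: 30.0
```

Request:
{"name": "drive_tool", "arguments": {
  "targets": [
    {"grip":1,"xyz":[0.0004,0.001,0],"twist":[0,0,0]},
    {"grip":1,"xyz":[0.0006,0.002,0],"twist":[0,0,0]},
    {"grip":1,"xyz":[0.0006,0.002,0],"twist":[0,0,0]}
  ]
}}

```text
clock: 10.18
eef_pos: [0.4477, -0.1859, 0.0752]
ee_rot: [0.999, 0.045, -0.0, -0.0]
force: [-0.1, 0.1, 4.1]
gripper_width: 0.0151
grasp_force: 30.0
```

Request:
{"name": "drive_tool", "arguments": {
  "targets": [
    {"grip":1,"xyz":[0.0002,0.001,0],"twist":[0,0,0]},
    {"grip":1,"xyz":[0.0004,0.002,0],"twist":[0,0,0]},
    {"grip":1,"xyz":[0.0004,0.002,0],"twist":[0,0,0]}
  ]
}}

```text
clock: 10.43
eef_pos: [0.448, -0.187, 0.0751]
ee_rot: [0.999, 0.045, -0.0, -0.001]
force: [0.9, 2.9, 6.7]
gripper_width: 0.0155
grasp_force: 30.0
```

Request:
{"name": "drive_tool", "arguments": {
  "targets": [
    {"grip":1,"xyz":[0.0002,0.001,0],"twist":[0,0,0]},
    {"grip":1,"xyz":[0.0004,0.002,0],"twist":[0,0,0]},
    {"grip":1,"xyz":[0.0004,0.002,0],"twist":[0,0,0]}
  ]
}}

```text
clock: 10.68
eef_pos: [0.448, -0.1874, 0.0751]
ee_rot: [0.999, 0.044, -0.001, -0.002]
force: [1.9, 8.0, 7.6]
gripper_width: 0.0149
grasp_force: 30.0
```

```bash
cat > stroke.py <<'E'
from h import *
C=np.array([.5527,-.155]);r=.1094;c,s=np.cos(.09),np.sin(.09)
X=lambda y:C[0]-np.sqrt(r*r-(y-C[1])**2)
def rows(x0,y0,ys):
    for y in ys:
        d=np.array([X(y)-x0,y-y0]);print(y,np.round([d@[c,s],d@[s,-c]],4))
if __name__=='__main__':
    rows(.448,-.1893,[-.186,-.182,-.178,-.174,-.17,-.166,-.162,-.158,-.154,-.152,-.150,-.148])
E
python3 stroke.py
```

```text
-0.186 [ 0.0001 -0.0033]
-0.182 [-0.0007 -0.0074]
-0.178 [-0.0012 -0.0115]
-0.174 [-0.0017 -0.0155]
-0.17 [-0.0019 -0.0196]
-0.166 [-0.002  -0.0236]
-0.162 [-0.002  -0.0276]
-0.158 [-0.0018 -0.0316]
-0.154 [-0.0015 -0.0356]
-0.152 [-0.0013 -0.0376]
-0.15 [-0.001  -0.0396]
-0.148 [-0.0007 -0.0415]
```

Request:
{"name": "drive_tool", "arguments": {
  "targets": [
    {"grip":1,"xyz":[0.0001,-0.0033,-0.001],"twist":[0,0,0]},
    {"grip":1,"xyz":[-0.0007,-0.0074,-0.001],"twist":[0,0,0]},
    {"grip":1,"xyz":[-0.0012,-0.0115,-0.001],"twist":[0,0,0]},
    {"grip":1,"xyz":[-0.0017,-0.0155,-0.001],"twist":[0,0,0]},
    {"grip":1,"xyz":[-0.0019,-0.0196,-0.001],"twist":[0,0,0]},
    {"grip":1,"xyz":[-0.002,-0.0236,-0.001],"twist":[0,0,0]},
    {"grip":1,"xyz":[-0.002,-0.0276,-0.001],"twist":[0,0,0]},
    {"grip":1,"xyz":[-0.0018,-0.0316,-0.001],"twist":[0,0,0]},
    {"grip":1,"xyz":[-0.0015,-0.0356,-0.001],"twist":[0,0,0]},
    {"grip":1,"xyz":[-0.0015,-0.0356,-0.001],"twist":[0,0,0]}
  ]
}}

```text
clock: 11.52
eef_pos: [0.4435, -0.1528, 0.0756]
ee_rot: [0.999, 0.045, -0.001, -0.001]
force: [-2.4, -0.0, -11.8]
gripper_width: 0.0151
grasp_force: 30.0
```

Request:
{"name": "drive_tool", "arguments": {
  "targets": [
    {"grip":1,"xyz":[0.0001,-0.002,0],"twist":[0,0,0]},
    {"grip":1,"xyz":[0.0004,-0.004,0],"twist":[0,0,0]},
    {"grip":1,"xyz":[0.0004,-0.004,0],"twist":[0,0,0]}
  ]
}}

```text
clock: 11.77
eef_pos: [0.4436, -0.1496, 0.0756]
ee_rot: [0.999, 0.045, -0.001, -0.001]
force: [-3.7, -0.8, -14.7]
gripper_width: 0.0149
grasp_force: 30.0
```

Request:
{"name": "drive_tool", "arguments": {
  "targets": [
    {"grip":1,"xyz":[0.0002,-0.001,0],"twist":[0,0,0]},
    {"grip":1,"xyz":[0.0003,-0.002,0],"twist":[0,0,0]},
    {"grip":1,"xyz":[0.0003,-0.002,0],"twist":[0,0,0]}
  ]
}}

```text
clock: 12.02
eef_pos: [0.4437, -0.149, 0.0757]
ee_rot: [0.999, 0.046, -0.001, 0.0]
force: [-6.9, -5.6, -16.1]
gripper_width: 0.0153
grasp_force: 30.0
```

Run:
```python
from stroke import *
rows(X(-.1474)+.0006,-.1474,[-.151,-.155,-.159,-.163,-.167,-.171,-.175,-.179,-.183,-.186,-.1882])
print()
rows(X(-.1882),-.1882,[-.185,-.181,-.177,-.173,-.169,-.165,-.161,-.157,-.153,-.150,-.1475])
```

```text
-0.151 [-0.0011  0.0035]
-0.155 [-0.0015  0.0075]
-0.159 [-0.0018  0.0115]
-0.163 [-0.002   0.0155]
-0.167 [-0.002   0.0195]
-0.171 [-0.0018  0.0235]
-0.175 [-0.0015  0.0276]
-0.179 [-0.001   0.0316]
-0.183 [-0.0004  0.0357]
-0.186 [0.0001 0.0388]
-0.1882 [0.0006 0.041 ]

-0.185 [-0.0007 -0.0033]
-0.181 [-0.0014 -0.0074]
-0.177 [-0.0019 -0.0114]
-0.173 [-0.0023 -0.0155]
-0.169 [-0.0025 -0.0195]
-0.165 [-0.0026 -0.0235]
-0.161 [-0.0025 -0.0275]
-0.157 [-0.0023 -0.0315]
-0.153 [-0.002  -0.0355]
-0.15 [-0.0016 -0.0385]
-0.1475 [-0.0012 -0.041 ]
```

Request:
{"name": "drive_tool", "arguments": {
  "targets": [
    {"grip":1,"xyz":[-0.0011,0.0035,0.0006],"twist":[0,0,0]},
    {"grip":1,"xyz":[-0.0015,0.0075,0.0006],"twist":[0,0,0]},
    {"grip":1,"xyz":[-0.0018,0.0115,0.0006],"twist":[0,0,0]},
    {"grip":1,"xyz":[-0.002,0.0155,0.0006],"twist":[0,0,0]},
    {"grip":1,"xyz":[-0.002,0.0195,0.0006],"twist":[0,0,0]},
    {"grip":1,"xyz":[-0.0018,0.0235,0.0006],"twist":[0,0,0]},
    {"grip":1,"xyz":[-0.0015,0.0276,0.0006],"twist":[0,0,0]},
    {"grip":1,"xyz":[-0.001,0.0316,0.0006],"twist":[0,0,0]},
    {"grip":1,"xyz":[-0.0004,0.0357,0.0006],"twist":[0,0,0]},
    {"grip":1,"xyz":[0.0001,0.0388,0.0006],"twist":[0,0,0]},
    {"grip":1,"xyz":[0.0005,0.0405,0.0006],"twist":[0,0,0]},
    {"grip":1,"xyz":[0.0005,0.0405,0.0006],"twist":[0,0,0]}
  ]
}}

```text
clock: 13.02
eef_pos: [0.4483, -0.1872, 0.0755]
ee_rot: [0.999, 0.044, -0.0, -0.002]
force: [-3.8, 5.0, -8.2]
gripper_width: 0.0147
grasp_force: 30.0
```

Request:
{"name": "drive_tool", "arguments": {
  "targets": [
    {"grip":1,"xyz":[-0.0012,-0.0033,0.0003],"twist":[0,0,0]},
    {"grip":1,"xyz":[-0.002,-0.0074,0.0003],"twist":[0,0,0]},
    {"grip":1,"xyz":[-0.0025,-0.0114,0.0003],"twist":[0,0,0]},
    {"grip":1,"xyz":[-0.0029,-0.0155,0.0003],"twist":[0,0,0]},
    {"grip":1,"xyz":[-0.0031,-0.0195,0.0003],"twist":[0,0,0]},
    {"grip":1,"xyz":[-0.0032,-0.0235,0.0003],"twist":[0,0,0]},
    {"grip":1,"xyz":[-0.0031,-0.0275,0.0003],"twist":[0,0,0]},
    {"grip":1,"xyz":[-0.0029,-0.0315,0.0003],"twist":[0,0,0]},
    {"grip":1,"xyz":[-0.0026,-0.0355,0.0003],"twist":[0,0,0]},
    {"grip":1,"xyz":[-0.0022,-0.0385,0.0003],"twist":[0,0,0]},
    {"grip":1,"xyz":[-0.002,-0.0403,0.0003],"twist":[0,0,0]},
    {"grip":1,"xyz":[-0.002,-0.0403,0.0003],"twist":[0,0,0]}
  ]
}}

```text
clock: 14.02
eef_pos: [0.4436, -0.1492, 0.0754]
ee_rot: [0.999, 0.046, 0.001, 0.001]
force: [-3.5, -5.1, -5.9]
gripper_width: 0.0147
grasp_force: 30.0
```

Request:
{"name": "drive_tool", "arguments": {
  "targets": [
    {"grip":1,"xyz":[0.0002,-0.0005,0],"twist":[0,0,0]}
  ]
}}

```text
clock: 14.1
eef_pos: [0.4436, -0.149, 0.0754]
ee_rot: [0.999, 0.046, 0.0, 0.001]
force: [-5.6, -7.2, -4.2]
gripper_width: 0.0152
grasp_force: 30.0
```

Request:
{"name": "drive_tool", "arguments": {
  "targets": [
    {"grip":1,"xyz":[-0.0011,0.0035,0.0002],"twist":[0,0,0]},
    {"grip":1,"xyz":[-0.0015,0.0075,0.0002],"twist":[0,0,0]},
    {"grip":1,"xyz":[-0.0018,0.0115,0.0002],"twist":[0,0,0]},
    {"grip":1,"xyz":[-0.002,0.0155,0.0002],"twist":[0,0,0]},
    {"grip":1,"xyz":[-0.002,0.0195,0.0002],"twist":[0,0,0]},
    {"grip":1,"xyz":[-0.0018,0.0235,0.0002],"twist":[0,0,0]},
    {"grip":1,"xyz":[-0.0015,0.0276,0.0002],"twist":[0,0,0]},
    {"grip":1,"xyz":[-0.001,0.0316,0.0002],"twist":[0,0,0]},
    {"grip":1,"xyz":[-0.0004,0.0357,0.0002],"twist":[0,0,0]},
    {"grip":1,"xyz":[0.0001,0.0388,0.0002],"twist":[0,0,0]},
    {"grip":1,"xyz":[0.0005,0.0407,0.0002],"twist":[0,0,0]},
    {"grip":1,"xyz":[0.0005,0.0407,0.0002],"twist":[0,0,0]}
  ]
}}

```text
clock: 15.1
eef_pos: [0.448, -0.1873, 0.0752]
ee_rot: [0.999, 0.044, 0.001, -0.001]
force: [5.3, 7.9, 1.6]
gripper_width: 0.0151
grasp_force: 30.0
```

Run:
```python
from h import *
snap('side','s4.png',(235,145,395,245),5)
```

```text
(no output)
```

View pics/s4.png

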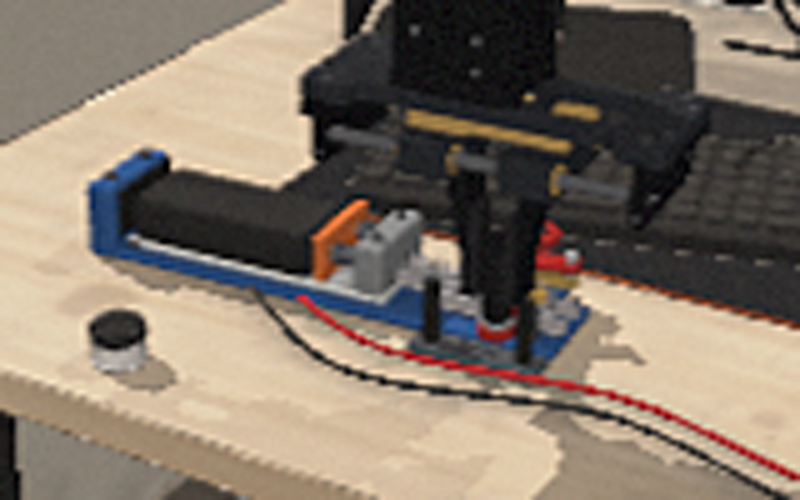

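Request:
{"name": "drive_tool", "arguments": {
  "targets": [
    {"grip":1,"xyz":[-0.0005,-0.0033,0],"twist":[0,0,0]},
    {"grip":1,"xyz":[-0.0013,-0.0074,0],"twist":[0,0,0]},
    {"grip":1,"xyz":[-0.0018,-0.0114,0],"twist":[0,0,0]},
    {"grip":1,"xyz":[-0.0022,-0.0155,0],"twist":[0,0,0]},
    {"grip":1,"xyz":[-0.0024,-0.0195,0],"twist":[0,0,0]},
    {"grip":1,"xyz":[-0.0025,-0.0235,0],"twist":[0,0,0]},
    {"grip":1,"xyz":[-0.0024,-0.0275,0],"twist":[0,0,0]},
    {"grip":1,"xyz":[-0.0022,-0.0315,0],"twist":[0,0,0]},
    {"grip":1,"xyz":[-0.002,-0.0355,0],"twist":[0,0,0]},
    {"grip":1,"xyz":[-0.0018,-0.0377,0],"twist":[0,0,0]},
    {"grip":1,"xyz":[-0.0018,-0.0377,0],"twist":[0,0,0]}
  ]
}}

```text
clock: 16.07
eef_pos: [0.4432, -0.1511, 0.0752]
ee_rot: [0.999, 0.045, 0.001, 0.001]
force: [4.8, -0.9, -0.1]
gripper_width: 0.0155
grasp_force: 30.0
```

Request:
{"name": "drive_tool", "arguments": {
  "targets": [
    {"grip":1,"xyz":[0.0001,-0.0015,0],"twist":[0,0,0]},
    {"grip":1,"xyz":[0.0001,-0.0015,0],"twist":[0,0,0]}
  ]
}}

```text
clock: 16.23
eef_pos: [0.4432, -0.15, 0.0752]
ee_rot: [0.999, 0.045, 0.001, 0.001]
force: [5.4, -0.9, -0.7]
gripper_width: 0.0148
grasp_force: 30.0
```

Request:
{"name": "drive_tool", "arguments": {
  "targets": [
    {"grip":1,"xyz":[0.0001,-0.0015,0],"twist":[0,0,0]},
    {"grip":1,"xyz":[0.0001,-0.0015,0],"twist":[0,0,0]}
  ]
}}

```text
clock: 16.4
eef_pos: [0.4433, -0.1492, 0.0753]
ee_rot: [0.999, 0.046, 0.001, 0.001]
force: [3.7, -4.2, -0.6]
gripper_width: 0.0149
grasp_force: 30.0
```

Request:
{"name": "drive_tool", "arguments": {
  "targets": [
    {"grip":1,"xyz":[-0.0004,0.0035,0],"twist":[0,0,0]},
    {"grip":1,"xyz":[-0.0008,0.0075,0],"twist":[0,0,0]},
    {"grip":1,"xyz":[-0.0011,0.0115,0],"twist":[0,0,0]},
    {"grip":1,"xyz":[-0.0013,0.0155,0],"twist":[0,0,0]},
    {"grip":1,"xyz":[-0.0013,0.0195,0],"twist":[0,0,0]},
    {"grip":1,"xyz":[-0.0011,0.0235,0],"twist":[0,0,0]},
    {"grip":1,"xyz":[-0.0008,0.0276,0],"twist":[0,0,0]},
    {"grip":1,"xyz":[-0.0003,0.0316,0],"twist":[0,0,0]},
    {"grip":1,"xyz":[0.0003,0.0357,0],"twist":[0,0,0]},
    {"grip":1,"xyz":[0.0008,0.0388,0],"twist":[0,0,0]},
    {"grip":1,"xyz":[0.0012,0.0402,0],"twist":[0,0,0]},
    {"grip":1,"xyz":[0.0012,0.0402,0],"twist":[0,0,0]}
  ]
}}

```text
clock: 17.4
eef_pos: [0.4478, -0.187, 0.0752]
ee_rot: [0.999, 0.044, 0.001, -0.001]
force: [7.3, 4.1, 2.0]
gripper_width: 0.0149
grasp_force: 30.0
```

Request:
{"name": "drive_tool", "arguments": {
  "targets": [
    {"grip":1,"xyz":[-0.0008,-0.0033,0],"twist":[0,0,0]},
    {"grip":1,"xyz":[-0.0016,-0.0074,0],"twist":[0,0,0]},
    {"grip":1,"xyz":[-0.0021,-0.0114,0],"twist":[0,0,0]},
    {"grip":1,"xyz":[-0.0025,-0.0155,0],"twist":[0,0,0]},
    {"grip":1,"xyz":[-0.0027,-0.0195,0],"twist":[0,0,0]},
    {"grip":1,"xyz":[-0.0028,-0.0235,0],"twist":[0,0,0]},
    {"grip":1,"xyz":[-0.0028,-0.0235,0],"twist":[0,0,0]}
  ]
}}

```text
clock: 17.98
eef_pos: [0.4435, -0.1647, 0.0753]
ee_rot: [0.999, 0.045, 0.002, 0.001]
force: [7.7, -1.2, -0.2]
gripper_width: 0.0146
grasp_force: 30.0
```

Request:
{"name": "drive_tool", "arguments": {
  "targets": [
    {"grip":1,"xyz":[0.0002,-0.004,0],"twist":[0,0,0]},
    {"grip":1,"xyz":[0.0004,-0.008,0],"twist":[0,0,0]},
    {"grip":1,"xyz":[0.0007,-0.012,0],"twist":[0,0,0]},
    {"grip":1,"xyz":[0.0007,-0.012,0],"twist":[0,0,0]}
  ]
}}

```text
clock: 18.32
eef_pos: [0.4431, -0.154, 0.0753]
ee_rot: [0.999, 0.046, 0.002, 0.002]
force: [4.3, -5.2, -1.8]
gripper_width: 0.0154
grasp_force: 30.0
```

Request:
{"name": "drive_tool", "arguments": {
  "targets": [
    {"grip":1,"xyz":[0.0002,-0.002,0],"twist":[0,0,0]},
    {"grip":1,"xyz":[0.0004,-0.003,0],"twist":[0,0,0]},
    {"grip":1,"xyz":[0.0004,-0.003,0],"twist":[0,0,0]}
  ]
}}

```text
clock: 18.57
eef_pos: [0.4432, -0.1516, 0.0753]
ee_rot: [0.999, 0.046, 0.002, 0.002]
force: [3.9, -5.7, -1.0]
gripper_width: 0.0152
grasp_force: 30.0
```

Request:
{"name": "drive_tool", "arguments": {
  "targets": [
    {"grip":1,"xyz":[0.0001,-0.0015,0],"twist":[0,0,0]},
    {"grip":1,"xyz":[0.0001,-0.0015,0],"twist":[0,0,0]}
  ]
}}

```text
clock: 18.73
eef_pos: [0.4432, -0.1503, 0.0753]
ee_rot: [0.999, 0.046, 0.002, 0.002]
force: [2.7, -7.6, -1.9]
gripper_width: 0.0149
grasp_force: 30.0
```

Request:
{"name": "drive_tool", "arguments": {
  "targets": [
    {"grip":1,"xyz":[0.0001,-0.0015,0],"twist":[0,0,0]},
    {"grip":1,"xyz":[0.0001,-0.0015,0],"twist":[0,0,0]}
  ]
}}

```text
clock: 18.9
eef_pos: [0.4433, -0.1492, 0.0753]
ee_rot: [0.999, 0.046, 0.002, 0.002]
force: [3.4, -8.0, -2.5]
gripper_width: 0.0151
grasp_force: 30.0
```

Request:
{"name": "drive_tool", "arguments": {
  "targets": [
    {"grip":1,"xyz":[0.0001,-0.001,0],"twist":[0,0,0]},
    {"grip":1,"xyz":[0.0001,-0.001,0],"twist":[0,0,0]}
  ]
}}

```text
clock: 19.07
eef_pos: [0.4434, -0.1489, 0.0753]
ee_rot: [0.999, 0.046, 0.002, 0.003]
force: [1.0, -11.8, -1.7]
gripper_width: 0.0153
grasp_force: 30.0
```

Request:
{"name": "drive_tool", "arguments": {
  "targets": [
    {"grip":1,"xyz":[-0.0004,0.0035,0],"twist":[0,0,0]},
    {"grip":1,"xyz":[-0.0006,0.0075,0],"twist":[0,0,0]},
    {"grip":1,"xyz":[-0.0008,0.0115,0],"twist":[0,0,0]},
    {"grip":1,"xyz":[-0.001,0.0155,0],"twist":[0,0,0]},
    {"grip":1,"xyz":[-0.001,0.0195,0],"twist":[0,0,0]},
    {"grip":1,"xyz":[-0.0008,0.0235,0],"twist":[0,0,0]},
    {"grip":1,"xyz":[-0.0004,0.0276,0],"twist":[0,0,0]},
    {"grip":1,"xyz":[0.0002,0.0316,0],"twist":[0,0,0]},
    {"grip":1,"xyz":[0.001,0.0357,0],"twist":[0,0,0]},
    {"grip":1,"xyz":[0.0016,0.0388,0],"twist":[0,0,0]},
    {"grip":1,"xyz":[0.002,0.0415,0],"twist":[0,0,0]},
    {"grip":1,"xyz":[0.002,0.0415,0],"twist":[0,0,0]}
  ]
}}

```text
clock: 20.07
eef_pos: [0.4478, -0.1867, 0.0752]
ee_rot: [0.999, 0.045, 0.0, -0.0]
force: [4.8, 1.3, 2.6]
gripper_width: 0.0154
grasp_force: 30.0
```

Run:
```python
from h import *
st()
snap('side','s5.png',(270,165,350,215),10)
```

```text
20.0667 ang,r [-0.1815  0.1087] F [4.8 1.3 2.6] grip 0.0154 [ 0.4478 -0.1867  0.0752]
```

View pics/s5.png

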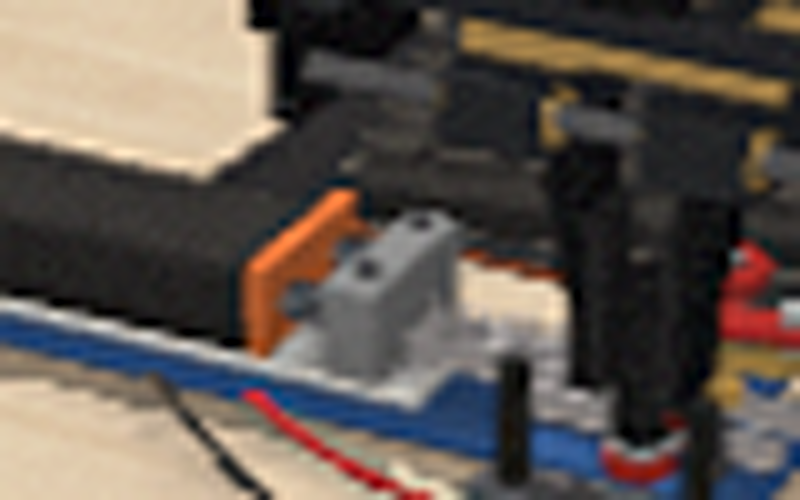

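Request:
{"name": "drive_tool", "arguments": {
  "targets": [
    {"grip":1,"xyz":[-0.0004,-0.0035,0],"twist":[0,0,0]},
    {"grip":1,"xyz":[-0.0004,-0.0035,0],"twist":[0,0,0]}
  ]
}}

```text
clock: 20.28
eef_pos: [0.4467, -0.1826, 0.0752]
ee_rot: [0.999, 0.045, 0.0, -0.0]
force: [5.0, 1.5, 2.3]
gripper_width: 0.0148
grasp_force: 30.0
```

Request:
{"name": "drive_tool", "arguments": {
  "targets": [
    {"grip":1,"xyz":[-0.0004,-0.0025,0],"twist":[0,0,0]},
    {"grip":1,"xyz":[-0.0004,-0.0025,0],"twist":[0,0,0]}
  ]
}}

```text
clock: 20.45
eef_pos: [0.4461, -0.1803, 0.0752]
ee_rot: [0.999, 0.045, 0.0, -0.0]
force: [3.8, 1.4, 3.0]
gripper_width: 0.0149
grasp_force: 30.0
```

Request:
{"name": "drive_tool", "arguments": {
  "targets": [
    {"grip":1,"xyz":[-0.0003,-0.0025,0],"twist":[0,0,0]},
    {"grip":1,"xyz":[-0.0003,-0.0025,0],"twist":[0,0,0]}
  ]
}}

```text
clock: 20.62
eef_pos: [0.4456, -0.1779, 0.0752]
ee_rot: [0.999, 0.045, 0.0, -0.0]
force: [4.9, 1.8, 3.8]
gripper_width: 0.0152
grasp_force: 30.0
```

Request:
{"name": "drive_tool", "arguments": {
  "targets": [
    {"grip":1,"xyz":[-0.0003,-0.0025,0],"twist":[0,0,0]},
    {"grip":1,"xyz":[-0.0003,-0.0025,0],"twist":[0,0,0]}
  ]
}}

```text
clock: 20.78
eef_pos: [0.4452, -0.176, 0.0752]
ee_rot: [0.999, 0.045, 0.0, 0.0]
force: [3.9, -0.1, 4.0]
gripper_width: 0.015
grasp_force: 30.0
```

Request:
{"name": "drive_tool", "arguments": {
  "targets": [
    {"grip":1,"xyz":[-0.0003,-0.0025,0],"twist":[0,0,0]},
    {"grip":1,"xyz":[-0.0003,-0.0025,0],"twist":[0,0,0]}
  ]
}}

```text
clock: 20.95
eef_pos: [0.4449, -0.1742, 0.0752]
ee_rot: [0.999, 0.045, 0.001, 0.001]
force: [3.6, -1.7, 3.6]
gripper_width: 0.015
grasp_force: 30.0
```

Request:
{"name": "drive_tool", "arguments": {
  "targets": [
    {"grip":1,"xyz":[-0.0002,-0.0025,0],"twist":[0,0,0]},
    {"grip":1,"xyz":[-0.0002,-0.0025,0],"twist":[0,0,0]}
  ]
}}

```text
clock: 21.12
eef_pos: [0.4446, -0.1722, 0.0752]
ee_rot: [0.999, 0.045, 0.001, 0.001]
force: [2.8, -3.1, 3.4]
gripper_width: 0.0152
grasp_force: 30.0
```

Request:
{"name": "drive_tool", "arguments": {
  "targets": [
    {"grip":1,"xyz":[0.0003,0.005,0],"twist":[0,0,0]},
    {"grip":1,"xyz":[0.001,0.01,0],"twist":[0,0,0]},
    {"grip":1,"xyz":[0.002,0.0145,0],"twist":[0,0,0]},
    {"grip":1,"xyz":[0.0026,0.0165,0],"twist":[0,0,0]},
    {"grip":1,"xyz":[0.0026,0.0165,0],"twist":[0,0,0]}
  ]
}}

```text
clock: 21.53
eef_pos: [0.4479, -0.1868, 0.0751]
ee_rot: [0.999, 0.044, -0.0, -0.001]
force: [4.1, 1.9, 6.5]
gripper_width: 0.0153
grasp_force: 30.0
```

```bash
cat > m.py <<'E'
from h import *
st()
def full(im,x0,y0,s):  # full-frame coords, 10x
    return cv2.resize(im,None,fx=10/s,fy=10/s,interpolation=cv2.INTER_CUBIC),(x0,y0)
a,oa=full(cv2.imread('pics/s4.png'),235,145,5)
b,ob=full(np.mean([vision.camera('side')[145:245,235:395,::-1].astype(np.float32) for _ in range(3)],0).astype(np.uint8),235,145,1)
cv2.imwrite('pics/s6.png',b)
z=.04; e=np.array([-np.sin(.086),np.cos(.086),0])
for n,(x0,y0,x1,y1),wp in [('pad',(636,420,740,560),(.505,-.058,.035)),('carriage',(715,415,850,590),(.505,-.078,.035))]:
    t=a[y0:y1,x0:x1]; S=b[y0-60:y1+40,x0-90:x1+40]
    for g in (0,1):
        m=cv2.matchTemplate(S,t,cv2.TM_CCOEFF_NORMED) if g==0 else cv2.matchTemplate(cv2.cvtColor(S,6),cv2.cvtColor(t,6),cv2.TM_CCOEFF_NORMED)
        _,v,_,l=cv2.minMaxLoc(m); d=(np.array(l)-[90,60])/10
        wp=np.array(wp); k=(px('side',wp+e*.014)-px('side',wp))/14
        print(n,v,d,'px/mm',k,'mm',d@k/(k@k))
E
python3 m.py
```

```text
21.5333 ang,r [-0.1828  0.1087] F [4.1 1.9 6.5] grip 0.0153 [ 0.4479 -0.1868  0.0751]
pad 0.9536044001579285 [-3.2 -0.7] px/mm [-0.3131752 -0.0718123] mm 10.194430206026796
pad 0.9357929229736328 [-3.3 -0.6] px/mm [-0.3131752 -0.0718123] mm 10.428228080239757
carriage 0.8373966217041016 [-3.4 -0.8] px/mm [-0.31752019 -0.07290761] mm 10.721242975349854
carriage 0.8213237524032593 [-3.4 -0.8] px/mm [-0.31752019 -0.07290761] mm 10.721242975349854
```

Run:
```python
import cv2,numpy as np
a=cv2.resize(cv2.imread('pics/s4.png'),None,fx=2,fy=2,interpolation=cv2.INTER_CUBIC);b=cv2.imread('pics/s6.png')
c=np.vstack([x[370:610,550:900] for x in(a,b)])
c=cv2.resize(c,None,fx=1.2,fy=1.2)
for i in range(0,c.shape[1],60): cv2.line(c,(i,0),(i,c.shape[0]),(0,255,0),1)
cv2.imwrite('pics/cmp.png',c)
```

```text
(no output)
```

View pics/cmp.png

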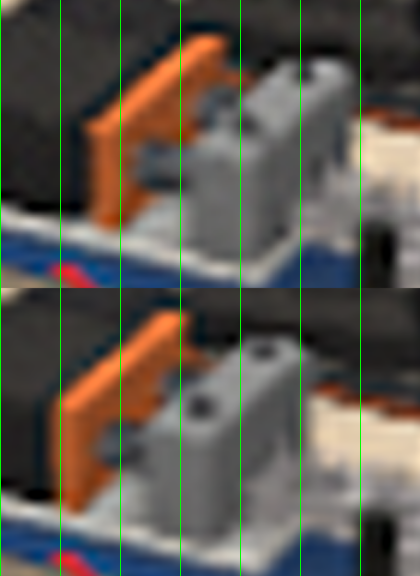

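```bash
cat > m2.py <<'E'
from h import *
up=lambda f:cv2.resize(cv2.imread(f),None,fx=2,fy=2,interpolation=cv2.INTER_CUBIC)
I={'s3':up('pics/s3.png'),'s4':up('pics/s4.png'),'s6':cv2.imread('pics/s6.png')}
e=np.array([-np.sin(.086),np.cos(.086),0])
T={'pad':('s4',(620,395,735,480),(.505,-.062,.044)),'padlow':('s4',(618,470,660,565),(.48,-.06,.03)),'car':('s4',(715,425,820,500),(.505,-.085,.044)),'carL':('s4',(700,490,770,570),(.49,-.083,.03))}
for n,(f,(x0,y0,x1,y1),wp) in T.items():
    t=I[f][y0:y1,x0:x1];wp=np.array(wp)
    for g in('s3','s6'):
        S=I[g][y0-70:y1+70,x0-90:x1+90]
        m=cv2.matchTemplate(S,t,cv2.TM_CCOEFF_NORMED);_,v,_,l=cv2.minMaxLoc(m);d=(np.array(l)-[90,70])/10
        sg=.010 if g=='s6' else -.017
        k=(px('side',wp+e*sg)-px('side',wp))/sg/1e3
        print(n,g,round(v,3),d,'mm',round(d@k/(k@k),2))
E
python3 m2.py
```

```text
pad s3 0.76 [4.2 0.9] mm -13.16
pad s6 0.963 [-2.9 -0.9] mm 9.36
padlow s3 0.563 [-6.9 -1.2] mm 21.26
padlow s6 0.928 [-3.3 -0.4] mm 10.14
car s3 0.741 [4. 1.] mm -12.43
car s6 0.932 [-3.5 -0.8] mm 10.92
carL s3 0.949 [4.5 1.1] mm -13.94
carL s6 0.964 [-3.7 -0.8] mm 11.49
```

Request:
{"name": "drive_tool", "arguments": {
  "targets": [
    {"grip":1,"xyz":[0.0003,0.001,0],"twist":[0,0,0]},
    {"grip":1,"xyz":[0.0003,0.001,0],"twist":[0,0,0]}
  ]
}}

```text
clock: 21.85
eef_pos: [0.4479, -0.187, 0.0751]
ee_rot: [0.999, 0.044, -0.001, -0.002]
force: [3.7, 3.1, 8.0]
gripper_width: 0.0151
grasp_force: 30.0
```

Request:
{"name": "drive_tool", "arguments": {
  "targets": [
    {"grip":0.1,"xyz":[0,0,0],"twist":[0,0,0]},
    {"grip":0.1,"xyz":[0,0,0],"twist":[0,0,0]},
    {"grip":0.1,"xyz":[0,0,0],"twist":[0,0,0]},
    {"grip":0.1,"xyz":[0,0,0],"twist":[0,0,0]},
    {"grip":0.1,"xyz":[0,0,-0.03],"twist":[0,0,0]},
    {"grip":0.1,"xyz":[0,0,-0.065],"twist":[0,0,0]},
    {"grip":0.1,"xyz":[0,0,-0.065],"twist":[0,0,0]}
  ]
}}

```text
clock: 22.43
eef_pos: [0.4505, -0.1899, 0.1439]
ee_rot: [0.999, 0.045, 0.003, 0.002]
force: [0.4, -0.4, 0.2]
gripper_width: 0.0389
grasp_force: 0.0
```

```bash
python3 -c "
from h import *
st();print(go(.445,.006,.139,-85.2))"
```

```text
22.4333 ang,r [-0.2171  0.1071] F [ 0.4 -0.4  0.2] grip 0.0389 [ 0.4505 -0.1899  0.1439]
(array([ 0.0121, -0.1956,  0.004 ]), array([ 0.005, -0.006,  0.006]))
```

Request:
{"name": "drive_tool", "arguments": {
  "targets": [
    {"grip":0.6,"xyz":[0.002,-0.035,0],"twist":[0,0,0]},
    {"grip":1,"xyz":[0.005,-0.075,0],"twist":[0,0,0]},
    {"grip":1,"xyz":[0.008,-0.115,0],"twist":[0,0,0]},
    {"grip":1,"xyz":[0.01,-0.155,0],"twist":[0,0,0]},
    {"grip":1,"xyz":[0.012,-0.195,0],"twist":[0,0,0]},
    {"grip":1,"xyz":[0.012,-0.195,0.01],"twist":[0,0,0]},
    {"grip":1,"xyz":[0.012,-0.195,0.04],"twist":[0,0,0]},
    {"grip":1,"xyz":[0.012,-0.195,0.075],"twist":[0,0,0]},
    {"grip":1,"xyz":[0.012,-0.195,0.099],"twist":[0,0,0]},
    {"grip":1,"xyz":[0.012,-0.195,0.099],"twist":[0,0,0]},
    {"grip":1,"xyz":[0.012,-0.195,0.099],"twist":[0,0,0]}
  ]
}}

```text
clock: 23.35
eef_pos: [0.4416, 0.0071, 0.0399]
ee_rot: [0.999, 0.045, -0.002, -0.001]
force: [-0.5, 0.2, 0.6]
gripper_width: 0.0003
grasp_force: 0.0
```

Request:
{"name": "drive_tool", "arguments": {
  "targets": [
    {"grip":1,"xyz":[0.003,0,0],"twist":[0,0,0]},
    {"grip":1,"xyz":[0.006,0,0],"twist":[0,0,0]},
    {"grip":1,"xyz":[0.009,0,0],"twist":[0,0,0]},
    {"grip":1,"xyz":[0.009,0,0],"twist":[0,0,0]}
  ]
}}

```text
clock: 23.68
eef_pos: [0.4542, 0.0072, 0.0424]
ee_rot: [0.999, 0.045, 0.002, 0.001]
force: [0.2, -0.1, -0.5]
gripper_width: 0.0003
grasp_force: 0.0
```

Request:
{"name": "drive_tool", "arguments": {
  "targets": [
    {"grip":1,"xyz":[0.002,0,0],"twist":[0,0,0]},
    {"grip":1,"xyz":[0.002,0,0],"twist":[0,0,0]}
  ]
}}

```text
clock: 23.85
eef_pos: [0.455, 0.0076, 0.0417]
ee_rot: [0.999, 0.045, 0.001, 0.0]
force: [-0.4, -0.1, 0.2]
gripper_width: 0.0007
grasp_force: 0.0
```

Request:
{"name": "drive_tool", "arguments": {
  "targets": [
    {"grip":1,"xyz":[0.002,0,0],"twist":[0,0,0]},
    {"grip":1,"xyz":[0.003,0,0],"twist":[0,0,0]},
    {"grip":1,"xyz":[0.003,0,0],"twist":[0,0,0]}
  ]
}}

```text
clock: 24.1
eef_pos: [0.4575, 0.008, 0.0411]
ee_rot: [0.999, 0.045, 0.0, 0.0]
force: [-0.2, -0.6, 0.1]
gripper_width: 0.0004
grasp_force: 0.0
```

Request:
{"name": "drive_tool", "arguments": {
  "targets": [
    {"grip":1,"xyz":[0.0015,0,0],"twist":[0,0,0]},
    {"grip":1,"xyz":[0.0015,0,0],"twist":[0,0,0]}
  ]
}}

```text
clock: 24.27
eef_pos: [0.4589, 0.0082, 0.041]
ee_rot: [0.999, 0.045, 0.0, 0.0]
force: [0.4, -1.3, 0.2]
gripper_width: 0.0006
grasp_force: 0.0
```

Request:
{"name": "drive_tool", "arguments": {
  "targets": [
    {"grip":1,"xyz":[0.0015,0,0],"twist":[0,0,0]},
    {"grip":1,"xyz":[0.0015,0,0],"twist":[0,0,0]}
  ]
}}

```text
clock: 24.43
eef_pos: [0.4604, 0.0083, 0.041]
ee_rot: [0.999, 0.045, 0.0, 0.0]
force: [-0.2, -0.6, -0.3]
gripper_width: 0.0005
grasp_force: 0.0
```

Request:
{"name": "drive_tool", "arguments": {
  "targets": [
    {"grip":1,"xyz":[0.0015,0,0],"twist":[0,0,0]},
    {"grip":1,"xyz":[0.0015,0,0],"twist":[0,0,0]}
  ]
}}

```text
clock: 24.6
eef_pos: [0.4607, 0.0086, 0.0409]
ee_rot: [0.999, 0.045, -0.001, -0.0]
force: [-2.3, -1.1, 0.8]
gripper_width: 0.0004
grasp_force: 0.9
```

Request:
{"name": "drive_tool", "arguments": {
  "targets": [
    {"grip":1,"xyz":[0.001,0,0],"twist":[0,0,0]},
    {"grip":1,"xyz":[0.001,0,0],"twist":[0,0,0]}
  ]
}}

```text
clock: 24.77
eef_pos: [0.4608, 0.0087, 0.0409]
ee_rot: [0.999, 0.045, -0.002, -0.0]
force: [-4.7, -2.4, 1.7]
gripper_width: 0.0009
grasp_force: 2.3
```

Request:
{"name": "drive_tool", "arguments": {
  "targets": [
    {"grip":1,"xyz":[0.0005,0,0],"twist":[0,0,0]},
    {"grip":1,"xyz":[0.0005,0,0],"twist":[0,0,0]}
  ]
}}

```text
clock: 24.93
eef_pos: [0.4608, 0.0087, 0.0408]
ee_rot: [0.999, 0.045, -0.002, -0.0]
force: [-4.7, -3.5, 1.6]
gripper_width: 0.0005
grasp_force: 2.7
```

The brick takes about 5 N sideways without moving, so it is held by the jaw and pumping stops here. I'll back off, lift and check.

Request:
{"name": "drive_tool", "arguments": {
  "targets": [
    {"grip":1,"xyz":[-0.008,0,0],"twist":[0,0,0]},
    {"grip":1,"xyz":[-0.016,0,0],"twist":[0,0,0]},
    {"grip":1,"xyz":[-0.016,0,-0.03],"twist":[0,0,0]},
    {"grip":1,"xyz":[-0.016,0,-0.07],"twist":[0,0,0]},
    {"grip":1,"xyz":[-0.016,0,-0.11],"twist":[0,0,0]},
    {"grip":1,"xyz":[-0.016,0,-0.15],"twist":[0,0,0]},
    {"grip":1,"xyz":[-0.016,0,-0.18],"twist":[0,0,0]},
    {"grip":1,"xyz":[-0.016,0,-0.18],"twist":[0,0,0]}
  ]
}}

```text
clock: 25.6
eef_pos: [0.451, 0.0065, 0.2267]
ee_rot: [0.999, 0.045, 0.008, 0.002]
force: [1.1, -0.4, 0.1]
gripper_width: 0.0006
grasp_force: 0.0
```

Run:
```python
from h import *
st();snap('side','s7.png',(235,145,395,245),5)
```

```text
25.6 ang,r [1.1028 0.1934] F [ 1.1 -0.4  0.1] grip 0.0006 [0.451  0.0065 0.2267]
```

View pics/s7.png

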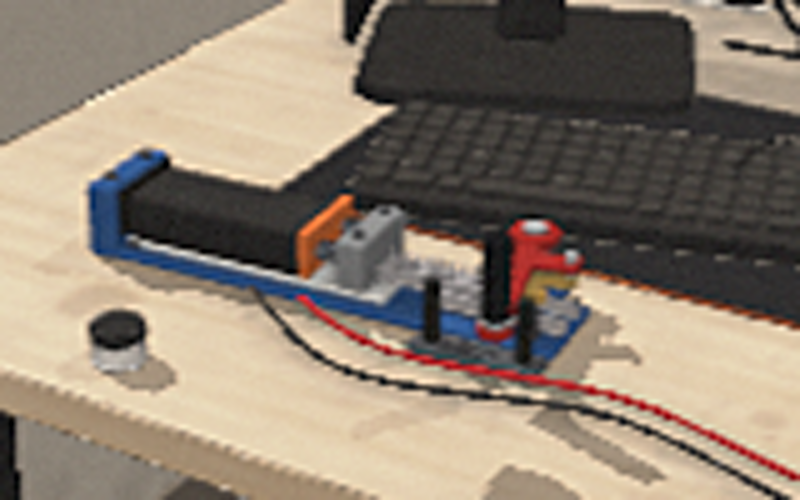

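The pad is pressed on the brick, the lever stands back against its post at (495, 330), and the jar is untouched. I'll hand the job in.

```bash
python3 -c "
from h import *
print(sign_off())"
```

```text
the job is handed in; nothing more can be done
None
```

I handed the job in at about 26 s: the brick is clamped on the bed after four full strokes, the lever is back at its rear stop and released, and nothing I did went near the tin, screwdriver or jar. The brick took about 5 N sideways without moving, but I estimate the pad is pressed back only about 1 mm (roughly 14 N), so the hold is on the light side; no verdict came back.

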